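# Right the fallen spray can against the board under the shelf

## Task

The small spray can has fallen over in front of the low shelf unit. Tip it up by leaning its cap end against the unit's upright board below the overhanging shelf, then push its lower end in towards the board until it stands upright on the bench with its back close against the board, about midway between the oil filter and the roll of tape. Leave the oil filter and the tape where they stand.

Things in the scene. Friction and masses are not known exactly. Their poses are not given: they have to be found in the camera images.
- small_can: Small ochre spray can with dark cap: solid cylinder 53 mm in diameter (0 to 105 mm from the foot), cap 48 mm wide, 131 mm long in all, 0.15 to 0.31 kg, mass centre about 60 mm from the foot. Origin: centre of its flat foot; own z runs foot to cap. It starts lying loose (origin 27 mm above the bench, it can roll), cap roughly towards the shelf unit, foot 265 to 305 mm before the board.
- can_top (a point): Centre of the flat top of the small can's cap, 131 mm from the foot. Leaning at the board, the can rocks upright on its own once it is within about 20 degrees of upright; leaning more than about 40 degrees it may jam when its foot is pushed, as the pushing fingers rub on its rim.
- rack: Low shelf unit fixed to the bench: an upright smooth, slippery grey board 420 mm wide, from the bench up to 182 mm, with a shelf on top. Origin: on the bench, at the foot of the board's front face, at mid width. x points into the board, away from the robot (free space in front is negative x), y left along the board, z up; yaw within 0.15 rad. No floor plate: things stand on the bench.
- shelf_edge (a point): Middle of the lower front edge of the shelf, 60 mm in front of the board and 182 mm above the bench. The shelf is 440 mm wide and 18 mm thick and carries a fixed parts tray 69 mm tall. Under this overhang a gripper reaches the foot of a can at the board only tilted back, about 20 to 40 degrees.
- oil_filter: The blue oil filter, an upright cylinder 69 mm in diameter, 90 mm tall, standing loose under the edge of the shelf about 150 mm to one side (left or right) of the middle of the board. Origin: centre of its underside.
- tape: The black roll of tape lying flat, 55 mm in diameter, 19 mm tall, loose, about 150 mm to the other side of the middle of the board. Origin: centre of its underside.
Mind the look-alikes: they are no part of the job. What is shaped like the small_can but orange or yellow is not meant.

How it is judged:
On the way:
1. the can leans, tipped between about 17 and 65 degrees from upright, with its cap end raised and touching the shelf unit's board (angle between small_can's own z axis and vertical between 0.3 and 1.13 rad and contact force between small_can and rack above 0.05 N and x of can_top in the frame of rack above -0.04 m and height (world z) of can_top above 0.06 m and height (world z) of small_can below 0.06 m), for 0.2 s.
At the end, for the whole second after the job is handed in: The small can stands upright on the bench at rest (within 3.4 degrees), its axis at most 42 mm in front of the board (a gap of at most 15 mm behind it) and within 40 mm of the middle of the board; the oil filter and the tape are within 20 mm of where they stood, the filter upright (angle between small_can's own z axis and vertical below 0.06 rad and height (world z) of small_can below 0.008 m and x of small_can in the frame of rack between -0.042 and -0.02 m and y of small_can in the frame of rack between -0.04 and 0.04 m and linear speed of small_can below 0.02 m/s and distance of each of oil_filter, tape from where it was at the start of the episode below 0.02 m and angle between oil_filter's own z axis and vertical below 0.1 rad); the robot touches nothing.
It fails at once if the oil filter or the tape is shifted by more than 20 mm or the filter is knocked over (distance of any of oil_filter, tape from where it was at the start of the episode above 0.02 m or angle between oil_filter's own z axis and vertical above 0.5 rad).
It also fails if it takes over 54 s, if anything falls off the work surface, if the arm or the gripper's body presses on something with over 40 N, if the wrist force passes 120 N, or if a joint passes its speed limit or range.

## Robot

A 6-joint arm with a two-finger parallel gripper is mounted at the origin on a cart in front of the work surface, level with it; the furniture and walls round the work are solid. World frame = base frame: x ahead of the robot, y to its left, z up, the work surface at z = 0. Lengths are in m, angles in rad, forces in N, time in s.
With the tool pointing down it reaches from about 0.425 to 0.95 m from the base axis. Payload 3.5 kg.
Tool frame: the origin (TCP) lies midway between the tips of the shut fingers; the grasp point (between the pads) lies 19 mm behind it (ctrl.hold_point_z is the distance from the TCP to the grasp point, in m); z points along the fingers, y is the line along which they close (so a half turn about z gives the same grasp; the last joint's range is limited). The gripper opens to 85 mm and grips with 20 to 120 N. Pads are 22 mm wide; open, the fingers measure 114 mm over their backs; the gripper's body (76 mm by 85 mm) begins 54 mm behind the grasp point. The pads swing forward as they close: fully open they stand 13 mm farther back than shut.
Start: joints at [1.005, 0.286, 1.577, -0, 1.279, -0.15], TCP at [0.273, 0.617, 0.231] pointing down, gripper open.
Joint ranges: [-2.77, 2.77], [-0.9, 2.22], [0.21, 2.48], [-1.53, 4.67], [0.24, 2.81], [-2.84, 2.84]. Speed limits (rad/s): [2.79, 2.79, 3.14, 3.14, 3.14, 3.14].

## Interface

Orientations are given as a unit quaternion [x, y, z, w].
In Python, from plant import readout, cams, sign_off, ctrl gives the robot as it stands. The module is installed in compiled form; this text tells all that it offers.
- The arm moves only by the tool step_arm, never from a script. Its argument "increments" is a list of rows, each a list of 2 entries, a list of its own where there are three numbers: the shift along the world's x, y, z in mm, then the turn, a rotation vector about the world's x, y, z in rad. In form: [[[x, y, z], [rx, ry, rz]], ...]. A call has 1 to 8 rows; each row shifts and turns the commanded pose from where the row before left it; what a row does not reach is not made up. A row lasts 1/12 s, in which the tool goes at most 41.7 mm and 7.16 degrees, less where a joint would pass 70% of its speed; a pose out of reach is approached as far as the arm can. A call is refused whole if a number of a shift passes 41.7 or a number of a turn 0.125, either way. A call with a gripper value outside its range is refused whole. "fingers" is the opening, from -1 (shut) to 1 (fully open), set as the call begins (left out, the last holds). The fingers move at their own pace and stop on an object; "grip_force" is the grip in N (left out, the last holds). Time passes only in rows, so rows that do not move let the fingers close. It gives the time, the measured TCP pose, the force, the opening and the grip force at its end, in the units of the state.
- readout.get_state(): the state, without advancing time (a new reading comes with each control period).
- cams.read_camera(name): name is "side" or "top"; returns the picture (480x640x3 uint8, red, green, blue); there is no depth.
- cams.get_calibration(name): a dict with "fx", "fy", "cx", "cy" (pixels), "eye" and "rotation" of the camera in the world. Camera axes: x right, y up, looking along -z (the intrinsics and any distortion apply to the point x, -y, -z); pixel columns grow to the right and rows downward; lengths in m; the calibration is good to about 2 mm. A picture is of the moment at which its call begins. get_calibration takes no time and is no camera call.
- sign_off(): hands the job in; it is judged then, once.
The state is a dict: "time": time; "qpos": joint angles; "dq": joint speeds; "joint_efforts": joint torques, N m; "eef_pos": TCP position; "tcp_rot": TCP orientation; "contact_force": force on the tool from outside, world axes, zero at the start; "wrist_torque": the same for the moment, N m; "opening": opening from 0.0 (shut) to 1.0 (fully open); "finger_force": force on a finger pad.
Only numpy, scipy, OpenCV 4.12 (cv2) and the standard library are available. Lean on these libraries where they do the work, as an engineer would, in place of code of your own. Each camera call takes 0.05 s, during which the arm holds its last target. There are 200 camera calls.

## Working session

There is one attempt and no reset: what is moved stays moved. The work goes in short steps, Python scripts to look and compute and a tool call to move; the robot and the scene stay as the last step left them, time stands still between calls to the robot, and variables do not carry over. Pictures are saved under pics/ and viewed, at most 10 in all, crops included, and the job is handed in when it is done.

Besides the shell and the picture viewer there is one more tool, called after "Emit:" as name(argument=value, ...), one argument or row to a line, values as JSON. step_arm: Moves the arm, as the interface text tells. Its arguments: {"type":"object","properties":{"increments":{"type":"array","items":{"type":"array"}},"fingers":{"type":"number"},"grip_force":{"type":"number"}},"required":["increments"]}

```bash
mkdir -p pics
python3 - <<'E'
from plant import readout,cams,ctrl
import cv2,numpy as np
print(readout.get_state())
for n in("top","side"):
    cv2.imwrite(f"pics/{n}0.png",cams.read_camera(n)[:,:,::-1]); print(cams.get_calibration(n))
print(ctrl.hold_point_z)
E
```

```text
{'time': 0.0, 'qpos': array([ 1.00496232e+00,  2.87188190e-01,  1.57817056e+00, -5.92525391e-08,
        1.27859969e+00, -1.49988444e-01]), 'dq': array([ 0.00104927, -0.00150729, -0.00052509,  0.00019331,  0.00185056,
       -0.00084464]), 'joint_efforts': array([ 2.29833444e-03, -4.05966568e+01, -2.92635047e+01, -9.49661376e-05,
        5.76973718e-03,  6.55039628e-06]), 'eef_pos': array([0.27228645, 0.61692967, 0.22993565]), 'tcp_rot': array([ 2.06427717e-01,  9.78461138e-01, -1.10794202e-03, -4.14362211e-04]), 'contact_force': array([-0.66737095,  0.18113026,  0.23385349]), 'wrist_torque': array([-0.00865827,  0.00741348, -0.02898037]), 'finger_force': 0.0, 'opening': 0.9974804363128584}
{'fx': 480.7087293458013, 'fy': 480.7087293458013, 'cx': 321.3441004892456, 'cy': 237.86902870903785, 'eye': array([0.42673246, 0.09676124, 1.00432134]), 'rotation': array([ 0.06166918, -0.04523006, -0.703477  ,  0.7065913 ])}
{'fx': 567.9018578274848, 'fy': 567.9018578274848, 'cx': 325.54234780555504, 'cy': 246.43525627260593, 'eye': array([ 0.19104456, -0.74413128,  0.9465529 ]), 'rotation': array([ 0.4102474 , -0.0786179 , -0.19528985,  0.88734332])}
0.0187
```

View pics/top0.png

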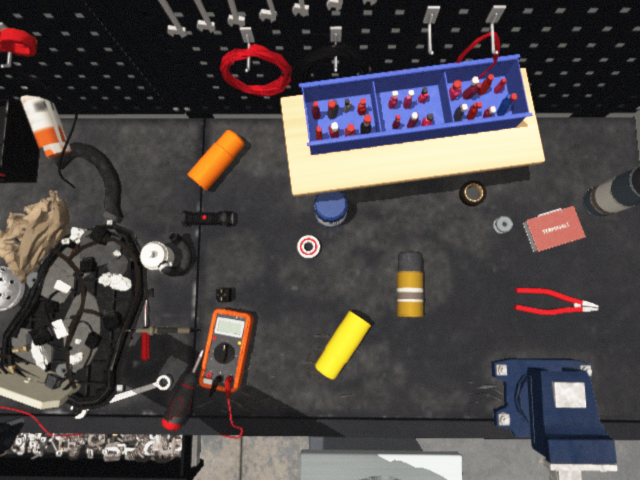

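View pics/side0.png

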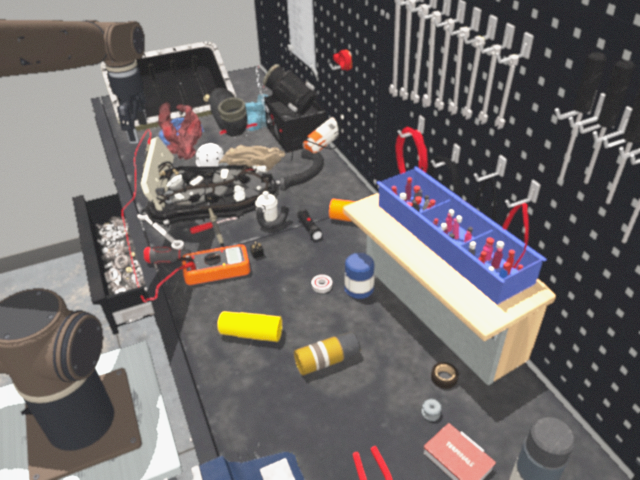

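The top view shows the candidates: the ochre can with dark cap at (410,284), a yellow cylinder at (343,345) and an orange one at (216,160). I choose the ochre one. The filter is at (331,208), the tape at (473,193), and the shelf front edge runs (293,194)–(544,162).

```bash
cat > h.py <<'E'
import numpy as np,cv2
from scipy.spatial.transform import Rotation as R
from plant import readout,cams
def ray(n,uv):
    c=cams.get_calibration(n); uv=np.atleast_2d(uv).astype(float)
    d=np.c_[(uv[:,0]-c['cx'])/c['fx'],-(uv[:,1]-c['cy'])/c['fy'],-np.ones(len(uv))]
    return c['eye'],R.from_quat(c['rotation']).apply(d)
def onz(n,uv,z):
    e,d=ray(n,uv); return e+d*((z-e[2])/d[:,2])[:,None]
def proj(n,p):
    c=cams.get_calibration(n); q=R.from_quat(c['rotation']).inv().apply(np.atleast_2d(p)-c['eye'])
    return np.c_[c['cx']+c['fx']*q[:,0]/-q[:,2],c['cy']-c['fy']*q[:,1]/-q[:,2]]
E
python3 - <<'E'
from h import *
t=cv2.imread('pics/top0.png'); s=cv2.imread('pics/side0.png')
print('shelf top edge z.2',onz('top',[[293,195],[544,162]],.2))
print('back',onz('top',[[281,97],[530,70]],.2))
# can
hsv=cv2.cvtColor(t,cv2.COLOR_BGR2HSV)
m=cv2.inRange(hsv,(13,90,60),(26,255,255)); m[:, :385]=0; m[:,440:]=0; m[:240]=0;m[330:]=0
v,u=np.nonzero(m); P=onz('top',np.c_[u,v],.04); 
r=cv2.minAreaRect(np.c_[u,v].astype(np.float32)); print('ochre',len(u),r,onz('top',cv2.boxPoints(r),.027))
print('filter top',onz('top',[[331,202]],.09),'tape',onz('top',[[473,193]],.019))
print('boardfoot side',onz('side',[[493,377]],0))
a=cv2.resize(t[150:340,270:530],None,fx=3,fy=3,interpolation=2)
cv2.imwrite('pics/c1.png',a[:, :])
cv2.imwrite('pics/c2.png',cv2.resize(s[190:400,280:560],None,fx=2.8,fy=2.8,interpolation=2))
E
```

```text
shelf top edge z.2 [[ 0.62376708  0.16508439  0.2       ]
 [ 0.68207508 -0.26545971  0.2       ]]
back [[ 0.80222635  0.18911747  0.2       ]
 [ 0.8508299  -0.25157416  0.2       ]]
ochre 857 ((410.0, 294.0), (46.0, 26.0), 90.0) [[ 0.50817073 -0.0339087   0.027     ]
 [ 0.50839433 -0.08640749  0.027     ]
 [ 0.41641528 -0.08405315  0.027     ]
 [ 0.41608307 -0.03229655  0.027     ]]
filter top [[0.63678673 0.10015525 0.09      ]] tape [[ 0.6725976 -0.1960299  0.019    ]]
boardfoot side [[ 0.76431276 -0.24198683  0.        ]]
```

View pics/c1.png

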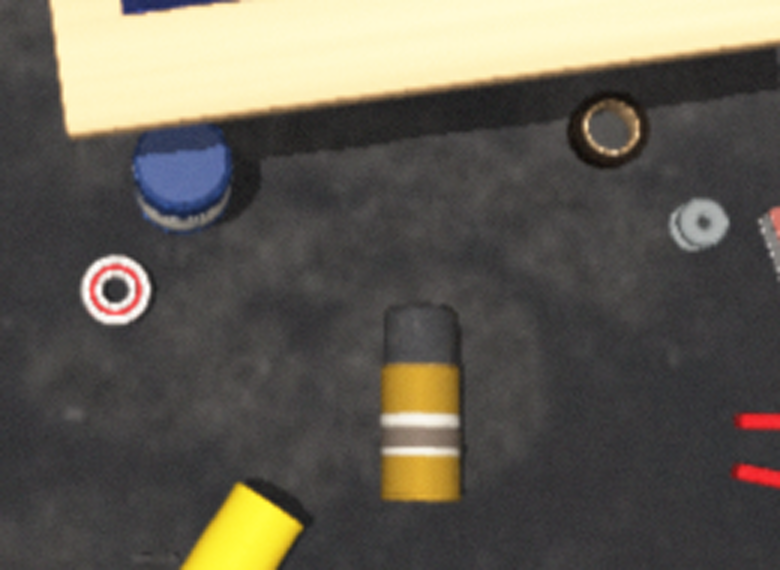

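View pics/c2.png

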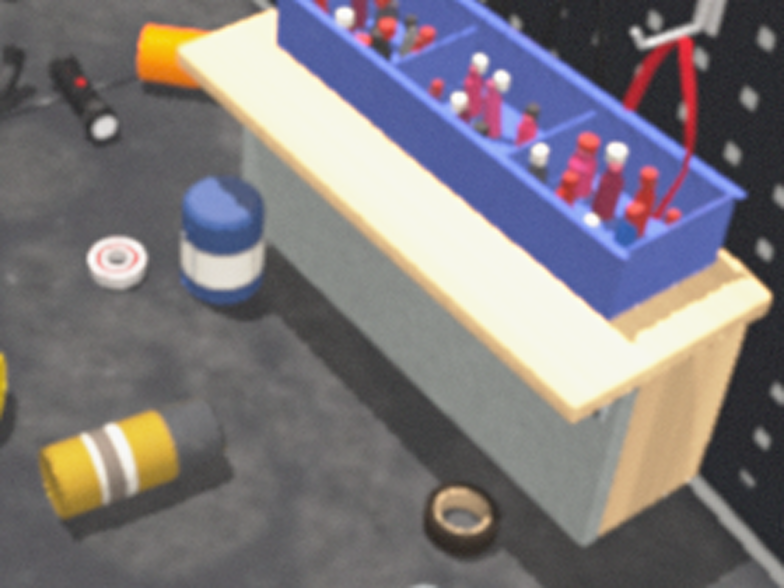

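The crops confirm the ochre can with dark cap lying with its cap towards the unit. The board's lower right corner is at c2 (587,543) and the shelf's lower front right corner at (575,415).

Run:
```python
from h import *
np.set_printoptions(precision=4,suppress=True)
c2=lambda p:np.array(p)/2.8+[280,190]
c1=lambda p:np.array(p)/3+[270,150]
print('board BR',onz('side',c2([[587,543]]),0))
print('shelf R low',onz('side',c2([[575,416]]),.182),'L up',onz('side',c2([[180,48]]),.2))
print('top L,R @.182',onz('top',[[293.2,195.3],[544,163]],.182), '@.2',onz('top',[[293,194],[544,161]],.2))
# board foot line left: side
print('filter base side', onz('side',c2([[222,300]]),0),'filter top ctr side',onz('side',c2([[223,195]]),.09),'top',onz('top',c1([[182,168]]),.09))
print('tape side',onz('side',c2([[462,518]]),.01),'top',onz('top',c1([[609,129]]),.019))
print('can base rim/cap top view', onz('top',c1([[421,500]]),.035), onz('top',c1([[421,305]]),.035))
print('sides cap/foot',onz('top',c1([[386,330],[458,330],[382,490],[461,490]]),.03))
```

```text
board BR [[ 0.7481 -0.2528  0.    ]]
shelf R low [[ 0.6914 -0.2673  0.182 ]] L up [[0.6263 0.1584 0.2   ]]
top L,R @.182 [[ 0.6276  0.1663  0.182 ]
 [ 0.686  -0.2735  0.182 ]] @.2 [[ 0.6255  0.1651  0.2   ]
 [ 0.6839 -0.2656  0.2   ]]
filter base side [[0.6232 0.0716 0.    ]] filter top ctr side [[0.6359 0.0985 0.09  ]] top [[0.6288 0.1008 0.09  ]]
tape side [[ 0.6752 -0.203   0.01  ]] top [[ 0.6726 -0.196   0.019 ]]
can base rim/cap top view [[ 0.417  -0.0576  0.035 ]] [[ 0.5468 -0.0604  0.035 ]]
sides cap/foot [[ 0.5303 -0.0373  0.03  ]
 [ 0.5305 -0.0857  0.03  ]
 [ 0.4233 -0.0327  0.03  ]
 [ 0.4237 -0.085   0.03  ]]
```

Emit:
step_arm(
  increments=[
    [[23, -34, -2], [0, 0, 0.05]],
    [[23, -34, -2], [0, 0, 0.05]],
    [[23, -34, -2], [0, 0, 0.05]],
    [[23, -34, -2], [0, 0, 0.05]],
    [[23, -34, -2], [0, 0, 0.05]],
    [[23, -34, -2], [0, 0, 0.05]],
    [[23, -34, -2], [0, 0, 0.05]],
    [[23, -34, -2], [0, 0, 0.05]],
  ],
  fingers=1,
)

```text
time: 0.77
eef_pos: [0.457, 0.3436, 0.2148]
tcp_rot: [0.007, 1.0, -0.0, -0.0]
contact_force: [0.8, 0.8, -0.6]
opening: 0.999
finger_force: 0.0
```

Emit:
step_arm(
  increments=[
    [[0, -38, -2], [0, 0.055, 0]],
    [[0, -38, -2], [0, 0.055, 0]],
    [[0, -38, -2], [0, 0.055, 0]],
    [[0, -38, -2], [0, 0.055, 0]],
    [[0, -38, -2], [0, 0.055, 0]],
    [[0, -38, -2], [0, 0.055, 0]],
    [[0, -38, -2], [0, 0.055, 0]],
    [[0, -38, -2], [0, 0.055, 0]],
  ],
)

```text
time: 1.43
eef_pos: [0.4561, 0.0396, 0.1992]
tcp_rot: [0.008, 0.976, -0.001, -0.22]
contact_force: [0.6, -0.3, 0.3]
opening: 1.001
finger_force: 0.0
```

Emit:
step_arm(
  increments=[
    [[0, -33, -18], [0, 0, 0]],
    [[0, -33, -18], [0, 0, 0]],
    [[0, -33, -18], [0, 0, 0]],
    [[0, 0, 0], [0, 0, 0]],
  ],
)

```text
time: 1.77
eef_pos: [0.4543, -0.0613, 0.1416]
tcp_rot: [0.01, 0.975, -0.001, -0.221]
contact_force: [0.4, -0.9, -0.7]
opening: 1.003
finger_force: 0.0
```

```bash
cat > st.py <<'E'
from h import *
np.set_printoptions(precision=4,suppress=True)
s=readout.get_state(); M=R.from_quat(s['tcp_rot']).as_matrix()
print(s['time'],s['eef_pos'],s['qpos'],s['contact_force'],s['opening'],s['finger_force'])
print('y',M[:,1],'z',M[:,2],'hold',s['eef_pos']-.0187*M[:,2])
E
python3 st.py
```

```text
1.7667 [ 0.4543 -0.0613  0.1416] [-0.289   0.1696  1.9379 -0.1222  1.4653 -1.7997] [ 0.4167 -0.9175 -0.7498] 1.0032576057295746 0.0
y [ 0.019   0.9998 -0.007 ] z [-0.4316  0.0019 -0.9021] hold [ 0.4624 -0.0614  0.1585]
```

Emit:
step_arm(
  increments=[
    [[1, 1, -20], [0, 0, 0]],
    [[1, 1, -20], [0, 0, 0]],
    [[1, 0, -20], [0, 0, 0]],
    [[1, 0, -20], [0, 0, 0]],
    [[1, 0, -18], [0, 0, 0]],
    [[0, 0, -18], [0, 0, 0]],
    [[0, 0, -15], [0, 0, 0]],
    [[0, 0, 0], [0, 0, 0]],
  ],
)

```text
time: 2.43
eef_pos: [0.4591, -0.0543, 0.0116]
tcp_rot: [0.007, 0.975, -0.001, -0.221]
contact_force: [-1.1, -0.0, 0.5]
opening: 0.999
finger_force: 0.0
```

Emit:
step_arm(
  increments=[
    [[0, 0, 0], [0, 0, 0]],
    [[0, 0, 0], [0, 0, 0]],
    [[0, 0, 0], [0, 0, 0]],
    [[0, 0, 0], [0, 0, 0]],
    [[0, 0, 0], [0, 0, 0]],
    [[0, 0, 0], [0, 0, 0]],
    [[0, 0, 0], [0, 0, 0]],
    [[0, 0, 0], [0, 0, 0]],
  ],
  fingers=-1,
  grip_force=45,
)

```text
time: 3.1
eef_pos: [0.463, -0.0558, 0.0159]
tcp_rot: [0.008, 0.976, -0.002, -0.217]
contact_force: [2.6, -0.5, 6.1]
opening: 0.603
finger_force: 47.7
```

```bash
python3 st.py
```

```text
3.1 [ 0.463  -0.0558  0.0159] [-0.2751  0.3764  1.9575 -0.1229  1.2327 -1.7641] [ 2.6146 -0.5418  6.055 ] 0.6033284021714874 47.70704448223114
y [ 0.0144  0.9999 -0.0074] z [-0.4234 -0.0006 -0.9059] hold [ 0.471  -0.0558  0.0328]
```

Emit:
step_arm(
  increments=[
    [[0, 0, 20], [0, 0, 0]],
    [[0, 0, 25], [0, 0, 0]],
    [[0, 0, 25], [0, 0, 0]],
    [[10, 0, 10], [0, -0.12, 0]],
    [[15, 0, 0], [0, -0.12, 0]],
    [[15, 0, 0], [0, -0.12, 0]],
    [[15, 0, 0], [0, -0.12, 0]],
    [[15, 0, 0], [0, -0.12, 0]],
  ],
)

```text
time: 3.77
eef_pos: [0.5318, -0.0554, 0.0945]
tcp_rot: [0.008, 0.997, 0.001, 0.083]
contact_force: [0.1, 0.9, -3.0]
opening: 0.604
finger_force: 47.7
```

Emit:
step_arm(
  increments=[
    [[15, 0, 0], [0, -0.12, 0]],
    [[15, 0, 0], [0, -0.12, 0]],
    [[15, 0, 0], [0, -0.12, 0]],
    [[15, 0, 0], [0, 0, 0.075]],
    [[15, 0, 0], [0, 0, 0.075]],
    [[0, 0, 0], [0, 0, 0]],
  ],
)

```text
time: 4.27
eef_pos: [0.6074, -0.0563, 0.0939]
tcp_rot: [-0.065, 0.964, 0.021, 0.256]
contact_force: [-0.1, -1.0, -1.0]
opening: 0.606
finger_force: 48.2
```

```bash
python3 st.py
python3 - <<'E'
from h import *
s=cams.read_camera('side')[:,:,::-1]; cv2.imwrite('pics/s1.png',s)
E
```

```text
4.2667 [ 0.6074 -0.0563  0.0939] [-0.3603  0.0986  2.1404  0.5321  0.4992 -2.4845] [-0.1208 -1.0358 -0.9747] 0.6057213123293714 48.19960355758667
y [-0.1361  0.9907  0.0079] z [ 0.4913  0.0744 -0.8678] hold [ 0.5982 -0.0577  0.1102]
```

View pics/s1.png

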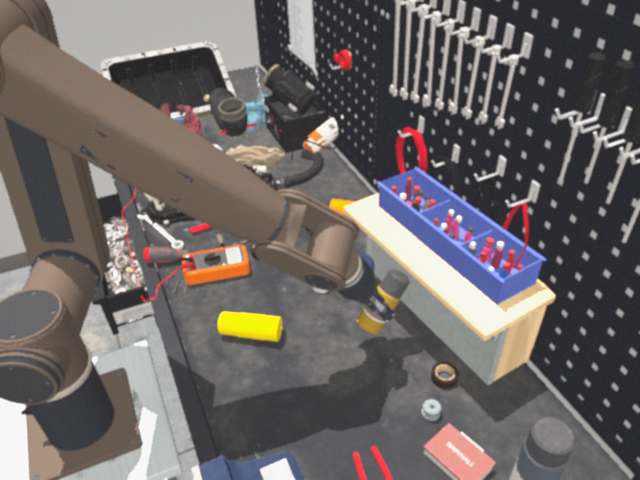

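The side view shows the can gripped and tilted about 35° at pixel (383,300), clear of the shelf. Next I lower it and move it to the board.

Emit:
step_arm(
  increments=[
    [[-5, 0, -12], [0, 0, 0]],
    [[0, 0, -12], [0, 0, 0]],
    [[0, 0, -12], [0, 0, 0]],
    [[5, 2, -8], [0, 0, 0]],
    [[10, 2, 0], [0, 0, 0]],
    [[10, 2, 0], [0, 0, 0]],
    [[10, 1, 0], [0, 0, 0]],
    [[0, 0, 0], [0, 0, 0]],
  ],
)

```text
time: 4.98
eef_pos: [0.6397, -0.0488, 0.0524]
tcp_rot: [-0.065, 0.964, 0.02, 0.258]
contact_force: [0.4, 0.4, -2.2]
opening: 0.608
finger_force: 48.2
```

Emit:
step_arm(
  increments=[
    [[6, 1, 0], [0, 0, 0]],
    [[6, 1, 0], [0, 0, 0]],
    [[6, 1, 0], [0, 0, 0]],
    [[0, 0, 0], [0, 0, 0]],
  ],
)

```text
time: 5.32
eef_pos: [0.656, -0.0456, 0.051]
tcp_rot: [-0.065, 0.964, 0.021, 0.257]
contact_force: [0.3, -0.3, -2.3]
opening: 0.605
finger_force: 48.2
```

```bash
python3 st.py
```

```text
5.3167 [ 0.656  -0.0456  0.051 ] [-0.3085  0.2685  2.0398  0.5725  0.418  -2.492 ] [ 0.3431 -0.2782 -2.3011] 0.6047711366733677 48.24842154979706
y [-0.1359  0.9907  0.0071] z [ 0.4926  0.0738 -0.8671] hold [ 0.6468 -0.047   0.0673]
```

Emit:
step_arm(
  increments=[
    [[4, 0.5, 0], [0, 0, 0]],
    [[4, 0.5, 0], [0, 0, 0]],
    [[0, 0, -3], [0, 0, 0]],
    [[0, 0, 0], [0, 0, 0]],
  ],
)

```text
time: 5.65
eef_pos: [0.6607, -0.0442, 0.0454]
tcp_rot: [-0.065, 0.965, 0.022, 0.254]
contact_force: [-7.6, -2.0, -0.9]
opening: 0.609
finger_force: 49.5
```

```bash
python3 st.py
```

```text
5.65 [ 0.6607 -0.0442  0.0454] [-0.3033  0.2884  2.0262  0.569   0.4161 -2.4848] [-7.5995 -1.9565 -0.9374] 0.6091445220793308 49.48491811752319
y [-0.1363  0.9906  0.0098] z [ 0.4874  0.0757 -0.8699] hold [ 0.6516 -0.0456  0.0616]
```

Emit:
step_arm(
  increments=[
    [[0, 0, -3], [0, 0, 0]],
    [[0, 0, 0], [0, 0, 0]],
    [[0, 0, 0], [0, 0, 0]],
    [[0, 0, 0], [0, 0, 0]],
  ],
)

```text
time: 5.98
eef_pos: [0.6609, -0.0442, 0.0447]
tcp_rot: [-0.065, 0.965, 0.022, 0.255]
contact_force: [-17.3, -1.6, 11.8]
opening: 0.609
finger_force: 51.4
```

```bash
python3 st.py
python3 - <<'E'
from h import *
s=cams.read_camera('side')[:,:,::-1]; cv2.imwrite('pics/s2.png',cv2.resize(s[190:400,280:560],None,fx=2.8,fy=2.8,interpolation=2))
E
```

```text
5.9833 [ 0.6609 -0.0442  0.0447] [-0.3038  0.2898  2.0263  0.5752  0.4147 -2.4921] [-17.3395  -1.5713  11.8303] 0.6085495178117166 51.38013482093811
y [-0.1375  0.9905  0.0099] z [ 0.4885  0.0765 -0.8692] hold [ 0.6517 -0.0456  0.061 ]
```

View pics/s2.png

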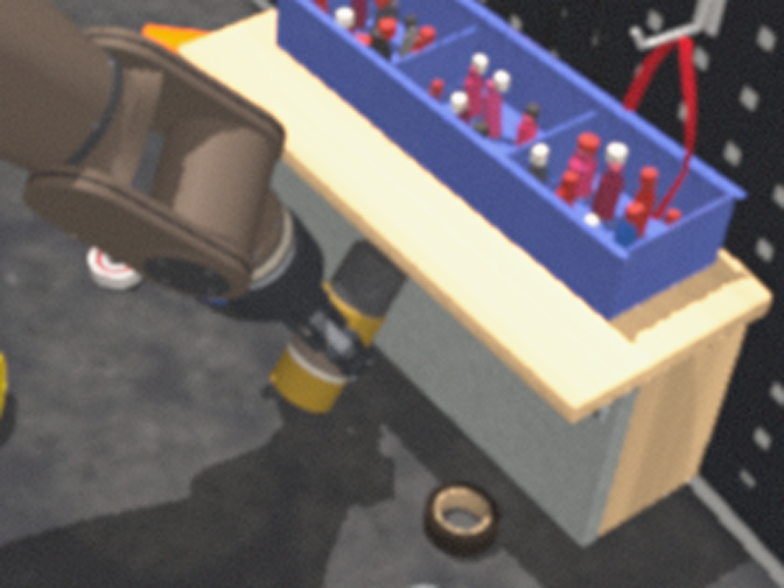

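The can leans at the board with its foot on the bench, at crop (335,330). I relax the press, open and withdraw.

Emit:
step_arm(
  increments=[
    [[-1, 0, 2], [0, 0, 0]],
    [[0, 0, 0], [0, 0, 0]],
    [[0, 0, 0], [0, 0, 0]],
    [[0, 0, 0], [0, 0, 0]],
  ],
)

```text
time: 6.37
eef_pos: [0.6602, -0.0443, 0.0454]
tcp_rot: [-0.065, 0.965, 0.022, 0.255]
contact_force: [-6.8, -1.1, 0.1]
opening: 0.604
finger_force: 49.4
```

Emit:
step_arm(
  increments=[
    [[0, 0, 0], [0, 0, 0]],
    [[0, 0, 0], [0, 0, 0]],
    [[0, 0, 0], [0, 0, 0]],
    [[0, 0, 0], [0, 0, 0]],
    [[0, 0, 0], [0, 0, 0]],
    [[0, 0, 0], [0, 0, 0]],
  ],
  fingers=0.95,
)

```text
time: 6.87
eef_pos: [0.662, -0.0446, 0.0467]
tcp_rot: [-0.065, 0.964, 0.021, 0.257]
contact_force: [-0.3, -0.2, 0.2]
opening: 0.973
finger_force: 0.0
```

Emit:
step_arm(
  increments=[
    [[-5, -0.8, 9], [0, 0, 0]],
    [[-8.5, -1.3, 15], [0, 0, 0]],
    [[-8.5, -1.3, 15], [0, 0, 0]],
    [[-8.5, -1.3, 15], [0, 0, 0]],
    [[-8.5, -1.3, 15], [0, 0, 0]],
    [[-8.5, -1.3, 10], [0, 0, 0]],
    [[-10, -1.3, 0], [0, 0, 0]],
    [[0, 0, 0], [0, 0, 0]],
  ],
)

```text
time: 7.53
eef_pos: [0.603, -0.0531, 0.1254]
tcp_rot: [-0.065, 0.964, 0.021, 0.256]
contact_force: [-0.4, -0.6, -0.3]
opening: 0.978
finger_force: 0.0
```

```bash
python3 st.py
python3 - <<'E'
from h import *
s=cams.read_camera('side')[:,:,::-1];t=cams.read_camera('top')[:,:,::-1];
a=cv2.resize(s[220:380,330:490],(560,560),interpolation=2)
cv2.imwrite('pics/s3.png',a);cv2.imwrite('pics/t3.png',t)
E
```

```text
7.5333 [ 0.603  -0.0531  0.1254] [-0.3571  0.0341  2.139   0.4751  0.5556 -2.4163] [-0.4094 -0.6143 -0.2518] 0.9783236322212522 0.0
y [-0.1359  0.9907  0.0078] z [ 0.4913  0.0742 -0.8678] hold [ 0.5938 -0.0545  0.1416]
```

View pics/s3.png

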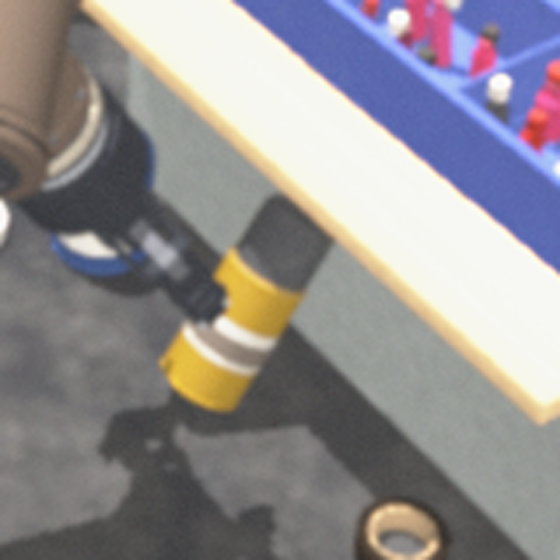

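The side crop shows the can leaning freely and stably against the board, with the fingers clear. Next I go behind the foot with the fingers partly closed as a cradle.

Emit:
step_arm(
  increments=[
    [[-11, -1, 0], [0, 0, 0]],
    [[-10, -1, 0], [0, 0, 0]],
    [[0, 0, -18], [0, 0, 0]],
    [[0, 0, -18], [0, 0, 0]],
    [[0, 0, -18], [0, 0, 0]],
    [[0, 0, -17], [0, 0, 0]],
    [[0, 0, 0], [0, 0, 0]],
  ],
  fingers=-0.3,
)

```text
time: 8.22
eef_pos: [0.5794, -0.0539, 0.0495]
tcp_rot: [-0.064, 0.965, 0.023, 0.252]
contact_force: [-1.7, 0.2, -0.6]
opening: 0.349
finger_force: 0.0
```

Emit:
step_arm(
  increments=[
    [[5, 0.7, -2.7], [0, 0, 0]],
    [[5, 0.7, -2.7], [0, 0, 0]],
    [[5, 0.7, -2.7], [0, 0, 0]],
    [[5, 0.7, -2.7], [0, 0, 0]],
    [[5, 0.7, -2.7], [0, 0, 0]],
    [[0, 0, 0], [0, 0, 0]],
  ],
)

```text
time: 8.72
eef_pos: [0.6093, -0.0516, 0.0411]
tcp_rot: [-0.065, 0.964, 0.021, 0.257]
contact_force: [0.4, -0.4, -0.7]
opening: 0.349
finger_force: 0.0
```

```bash
python3 st.py
python3 - <<'E'
from h import *
s=cams.read_camera('side')[:,:,::-1]
cv2.imwrite('pics/s4.png',cv2.resize(s[220:380,330:490],(560,560),interpolation=2))
E
```

```text
8.7167 [ 0.6093 -0.0516  0.0411] [-0.3497  0.201   2.1493  0.6554  0.4016 -2.6136] [ 0.4023 -0.403  -0.7332] 0.34888717949134845 0.0
y [-0.1363  0.9906  0.0074] z [ 0.492   0.0742 -0.8674] hold [ 0.6001 -0.053   0.0573]
```

View pics/s4.png

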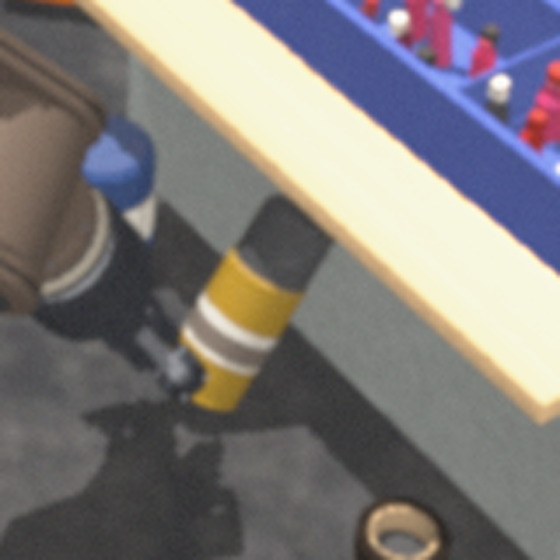

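Fingertips are at the foot's rear at crop (185,370), and the can still leans. Pushing in.

Emit:
step_arm(
  increments=[
    [[4, 0.55, -2.1], [0, 0, 0]],
    [[4, 0.55, -2.1], [0, 0, 0]],
    [[4, 0.55, -2.1], [0, 0, 0]],
    [[4, 0.55, -2.1], [0, 0, 0]],
    [[0, 0, 0], [0, 0, 0]],
  ],
)

```text
time: 9.18
eef_pos: [0.6247, -0.0495, 0.0325]
tcp_rot: [-0.065, 0.964, 0.021, 0.256]
contact_force: [-1.1, -0.2, 0.2]
opening: 0.352
finger_force: 0.1
```

```bash
python3 st.py
python3 - <<'E'
from h import *
s=cams.read_camera('side')[:,:,::-1];t=cams.read_camera('top')[:,:,::-1]
cv2.imwrite('pics/s5.png',np.hstack([cv2.resize(s[220:380,330:490],(400,400),interpolation=2),cv2.resize(t[160:260,360:460],(400,400),interpolation=2)]))
E
```

```text
9.1833 [ 0.6247 -0.0495  0.0325] [-0.335   0.2465  2.114   0.6603  0.3873 -2.6073] [-1.1368 -0.2114  0.2216] 0.3516778644143469 0.12005504686385393
y [-0.1359  0.9907  0.0077] z [ 0.4917  0.0741 -0.8676] hold [ 0.6155 -0.0508  0.0487]
```

View pics/s5.png

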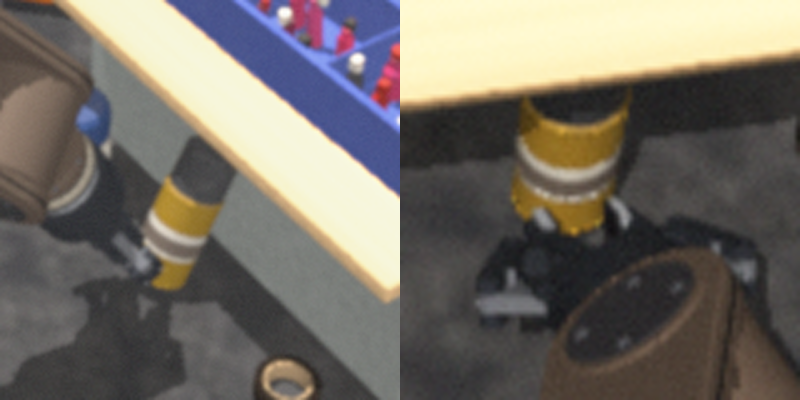

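Can at about 25° now, both fingers cradling its foot; no filter or tape contact. Continuing.

Emit:
step_arm(
  increments=[
    [[4, 0.55, -2.2], [0, 0, 0]],
    [[4, 0.55, -2.2], [0, 0, 0]],
    [[4, 0.55, -2.2], [0, 0, 0]],
    [[4, 0.55, -2.2], [0, 0, 0]],
    [[4, 0.55, -2], [0, 0, 0]],
    [[0, 0, 0], [0, 0, 0]],
    [[0, 0, 0], [0, 0, 0]],
  ],
)

```text
time: 9.87
eef_pos: [0.6441, -0.0465, 0.021]
tcp_rot: [-0.065, 0.964, 0.021, 0.256]
contact_force: [-1.3, -0.5, -0.4]
opening: 0.35
finger_force: 0.5
```

```bash
python3 st.py
python3 - <<'E'
from h import *
s=cams.read_camera('side')[:,:,::-1];t=cams.read_camera('top')[:,:,::-1]
cv2.imwrite('pics/s6.png',np.hstack([cv2.resize(s[220:380,330:490],(400,400),interpolation=2),cv2.resize(t[160:260,360:460],(400,400),interpolation=2)]))
E
```

```text
9.8667 [ 0.6441 -0.0465  0.021 ] [-0.3171  0.3039  2.0683  0.6642  0.3717 -2.598 ] [-1.3372 -0.5209 -0.4287] 0.3496207361868227 0.46261940617114305
y [-0.1361  0.9907  0.0082] z [ 0.4905  0.0746 -0.8682] hold [ 0.6349 -0.0479  0.0372]
```

View pics/s6.png

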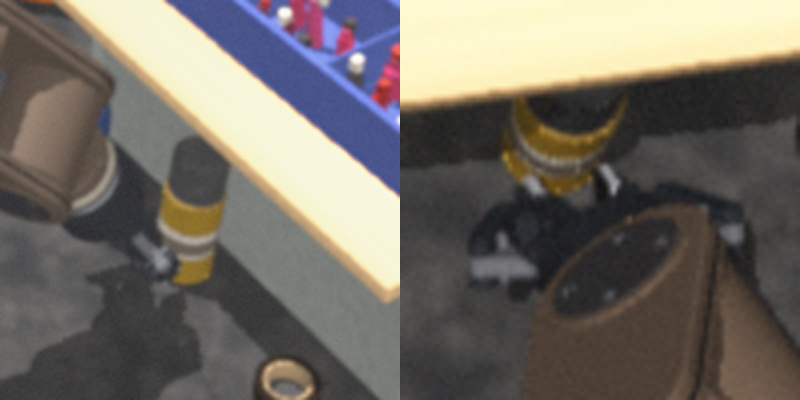

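The can is now only slightly leaning, with its foot still about 12 mm short. Pushing on until the board resists.

Emit:
step_arm(
  increments=[
    [[3, 0.4, -1.5], [0, 0, 0]],
    [[3, 0.4, -1.5], [0, 0, 0]],
    [[3, 0.4, -1], [0, 0, 0]],
    [[0, 0, 0], [0, 0, 0]],
    [[0, 0, 0], [0, 0, 0]],
  ],
)

```text
time: 10.38
eef_pos: [0.6534, -0.0455, 0.0177]
tcp_rot: [-0.065, 0.964, 0.021, 0.256]
contact_force: [-0.3, -0.9, -1.5]
opening: 0.346
finger_force: 0.3
```

```bash
python3 st.py
cat > can.py <<'E'
from h import *
np.set_printoptions(precision=4,suppress=True)
o=np.array([.718,-.045]);A=np.array([[.991,.1346],[-.1346,.991]])
for n in('side','top'):
    im=cams.read_camera(n)[:,:,::-1].copy(); cv2.imwrite(f'pics/last_{n}.png',im)
    h=cv2.cvtColor(im,cv2.COLOR_BGR2HSV); m=cv2.inRange(h,(13,110,50),(26,255,255))
    c=proj(n,[[.69,-.045,.05]])[0]; Y,X=np.mgrid[:480,:640]; m[np.hypot(X-c[0],Y-c[1])>50]=0
    k,l,s,ce=cv2.connectedComponentsWithStats(m)
    for i in range(1,k):
        if s[i,4]>25: print(n,'comp',s[i],ce[i])
    # predicted outline of upright can at rack x=-.03
    for x in(-.027,-.042):
        f=np.r_[o+A.T@np.array([x,.008]),0]; print(n,x,'pred foot,shoulder,top',proj(n,[f,f+[0,0,.105],f+[0,0,.131]]).round(1).tolist())
    for nm,lo,hi,p,z in(('filter',(100,80,30),(130,255,255),[.631,.1],.09),('tape',(0,0,0),(180,255,45),[.673,-.197],.019)):
        pass
E
python3 can.py
```

```text
10.3833 [ 0.6534 -0.0455  0.0177] [-0.3097  0.3264  2.0467  0.6624  0.3667 -2.5901] [-0.259  -0.8891 -1.4864] 0.3456713796908077 0.2534082275815308
y [-0.1359  0.9907  0.0077] z [ 0.4916  0.0742 -0.8677] hold [ 0.6443 -0.0468  0.0339]
side comp [397 296  24  18 253] [407.8498 306.3083]
side comp [403 321  16  12 118] [411.0169 327.2288]
side -0.027 pred foot,shoulder,top [[409.3, 320.8], [413.1, 287.0], [414.1, 278.0]]
side -0.042 pred foot,shoulder,top [[403.9, 323.6], [407.4, 289.7], [408.3, 280.8]]
top comp [382 182  34  15 149] [397.7651 190.1409]
top comp [385 187   8  14  42] [387.0952 194.3095]
top comp [394 199  13   5  35] [399.4286 200.7714]
top -0.027 pred foot,shoulder,top [[397.0, 187.1], [404.3, 173.2], [406.3, 169.3]]
top -0.042 pred foot,shoulder,top [[398.1, 193.9], [405.5, 180.7], [407.6, 177.0]]
```

Emit:
step_arm(
  increments=[
    [[2, 0.3, 0], [0, 0, 0]],
    [[2, 0.3, 0], [0, 0, 0]],
    [[1.5, 0.2, 0], [0, 0, 0]],
    [[0, 0, 0], [0, 0, 0]],
    [[0, 0, 0], [0, 0, 0]],
  ],
)

```text
time: 10.9
eef_pos: [0.6589, -0.0447, 0.0178]
tcp_rot: [-0.065, 0.964, 0.021, 0.256]
contact_force: [-0.6, -1.0, 0.5]
opening: 0.349
finger_force: 0.3
```

```bash
python3 st.py; python3 can.py | grep comp
```

```text
10.9 [ 0.6589 -0.0447  0.0178] [-0.3053  0.3355  2.034   0.6534  0.3675 -2.577 ] [-0.6423 -0.9561  0.5054] 0.3488714546376981 0.29293203726410866
y [-0.1357  0.9907  0.0076] z [ 0.4917  0.0741 -0.8676] hold [ 0.6497 -0.0461  0.034 ]
side comp [399 297  24  16 245] [410.0653 305.5755]
side comp [405 320  16  12 119] [413.1429 326.1933]
top comp [383 179  34  19 190] [396.2842 188.3105]
top comp [393 196  14   5  33] [399.0909 198.0909]
```

The can moved as one piece towards the board, with its axis about 30 mm in front of it. I withdraw straight back.

Emit:
step_arm(
  increments=[
    [[-3, -0.4, 0], [0, 0, 0]],
    [[-6, -0.8, 0], [0, 0, 0]],
    [[-12, -1.6, 0], [0, 0, 0]],
    [[-15, -2, 3], [0, 0, 0]],
    [[-18, -2.5, 6], [0, 0, 0]],
    [[-20, -2.5, 12], [0, 0, 0]],
    [[-20, -2.5, 20], [0, 0, 0]],
    [[-20, -2.5, 20], [0, 0, 0]],
  ],
)

```text
time: 11.67
eef_pos: [0.5426, -0.0593, 0.0782]
tcp_rot: [-0.065, 0.964, 0.022, 0.255]
contact_force: [0.5, -0.1, 1.1]
opening: 0.352
finger_force: 0.0
```

Emit:
step_arm(
  increments=[
    [[0, -25, 25], [0, 0, 0]],
    [[0, -30, 25], [0, 0, 0]],
    [[0, -30, 25], [0, 0, 0]],
    [[0, -30, 25], [0, 0, 0]],
    [[0, -30, 20], [0, 0, 0]],
    [[0, -30, 10], [0, 0, 0]],
    [[0, 0, 0], [0, 0, 0]],
    [[0, 0, 0], [0, 0, 0]],
  ],
)

```text
time: 12.33
eef_pos: [0.5445, -0.2362, 0.2097]
tcp_rot: [-0.064, 0.964, 0.02, 0.257]
contact_force: [-0.0, 0.2, 0.2]
opening: 0.353
finger_force: 0.0
```

```bash
python3 st.py; python3 can.py
python3 - <<'E'
from h import *
# edges of ochre body per row, filter & tape shift vs start
for n in('side','top'):
    a=cv2.imread(f'pics/{n}0.png');b=cv2.imread(f'pics/last_{n}.png')
    for nm,p in(('filter',[.631,.1,.06]),('tape',[.673,-.197,.01])):
        u,v=proj(n,[p])[0].astype(int); 
        r=14 if nm=='tape' else 16
        T=a[v-r:v+r,u-r:u+r]; S=b[v-r-10:v+r+10,u-r-10:u+r+10]
        _,mx,_,loc=cv2.minMaxLoc(cv2.matchTemplate(S,T,cv2.TM_CCOEFF_NORMED)); print(n,nm,mx.__round__(3),loc[0]-10,loc[1]-10)
b=cv2.imread('pics/last_side.png');h=cv2.cvtColor(b,cv2.COLOR_BGR2HSV);m=cv2.inRange(h,(13,110,50),(26,255,255))
for v in range(292,334,3):
    x=np.nonzero(m[v,385:435])[0]+385
    if len(x):print(v,x.min(),x.max())
E
```

```text
12.3333 [ 0.5445 -0.2362  0.2097] [-0.7489 -0.0689  2.0677  0.5322  0.8714 -2.7436] [-0.0425  0.1886  0.1741] 0.3533616370029426 0.0
y [-0.1333  0.9911  0.0064] z [ 0.4929  0.0719 -0.8671] hold [ 0.5353 -0.2375  0.2259]
side comp [399 296  24  17 245] [410.0571 305.498 ]
side comp [397 317  24  15 190] [408.9474 325.2158]
side -0.027 pred foot,shoulder,top [[409.3, 320.8], [413.1, 287.0], [414.1, 278.0]]
side -0.042 pred foot,shoulder,top [[403.9, 323.6], [407.4, 289.7], [408.3, 280.8]]
top comp [388 181  27  13 139] [398.4317 188.1367]
top comp [383 183  23  18  95] [391.8    194.8211]
top -0.027 pred foot,shoulder,top [[397.0, 187.1], [404.3, 173.2], [406.3, 169.3]]
top -0.042 pred foot,shoulder,top [[398.1, 193.9], [405.5, 180.7], [407.6, 177.0]]
side filter 0.144 -10 -10
side tape 0.998 0 0
top filter 0.996 0 0
top tape 0.996 0 0
298 399 401
301 399 422
304 399 422
307 401 421
310 403 419
319 397 400
322 399 420
325 400 420
328 402 418
331 406 412
```

```bash
python3 -c "
from plant import sign_off
print(sign_off())"
```

```text
the job is handed in; nothing more can be done
None
```

The job is handed in (the verdict was not shown): by my camera measurements the small can stands upright with its axis about 30 mm in front of the board and about 8 mm left of its middle. The oil filter and tape show no shift, and the arm is clear.

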